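# Load the lamp curing box and latch its sliding window

## Robot

A 7-joint arm with a two-finger parallel gripper is mounted at the origin on the work surface; the furniture and walls round the work are solid. World frame = base frame: x ahead of the robot, y to its left, z up, the work surface at z = 0. Lengths are in m, angles in degrees, forces in N, time in s.
With the tool pointing down it reaches from about 0.35 to 0.775 m from the base axis. Payload 3.1 kg.
Tool frame: the origin (TCP) lies midway between the tips of the shut fingers; the grasp point (between the pads) lies manip.tcp_to_grasp behind it (manip.tcp_to_grasp is the distance from the TCP to the grasp point, in m); z points along the fingers, y is the line along which they close (so a half turn about z gives the same grasp; the last joint's range is limited). The gripper opens to 85 mm and grips with 20 to 120 N. Pads are 22 mm wide; open, the fingers measure 114 mm over their backs; the gripper's body (76 mm by 85 mm) begins 54 mm behind the grasp point. The pads swing forward as they close: fully open they stand 13 mm farther back than shut.
Start: joints at [74.043, 17.813, 0.802, 86.603, -0.252, 75.585, -1.558], TCP at [0.129, -0.535, 0.231] pointing down, gripper open.
Joint ranges: [-154.91, 154.91], [-16.99, 109.72], [-72.82, 74.43], [7.12, 147.25], [-82.49, 262.49], [11.32, 116.49], [-174.64, 174.64]. Speed limits (degrees/s): [159.86, 159.86, 180, 180, 180, 180, 180].

## Interface

Orientations are given as a 3x3 rotation matrix whose columns are the frame's x, y, z axes.
In Python, from workcell import status, imaging, job, manip gives the robot as it stands. The module is installed in compiled form; this text tells all that it offers.
- The arm moves only by the tool carry_out, never from a script. Its argument "motion" is one flat list of numbers, 5 for each row, row after row: the shift along the tool's x, y, z in mm, then the turn about the tool's z in degrees, then the opening, from 0 (shut) to 1 (fully open). In form: [dx, dy, dz, twist, hand, dx, dy, dz, twist, hand, ...]. A call has 1 to 5 rows; each row is the pose to reach, as a shift and turn from the pose commanded when the call began, along the tool's axes at that moment; what a row does not reach only later rows make up. A row lasts 1/12 s, in which the tool goes at most 41.7 mm and 7.16 degrees, less where a joint would pass 70% of its speed; a pose out of reach is approached as far as the arm can. A call with a gripper value outside its range is refused whole. The fingers move at their own pace and stop on an object; "newtons" is the grip in N (left out, the last holds). Time passes only in rows, so rows that repeat a pose let the fingers close. It gives the time, the measured TCP pose, the force and the opening at its end, in the units of the state.
- status.get_obs(): the state, without advancing time (a new reading comes with each control period).
- imaging.snapshot(name): name is "scene" or "top" or "wrist"; returns the picture (384x512x3 uint8, red, green, blue); there is no depth.
- imaging.camera_params(name): a dict with "fov_y" (degrees; the focal length in pixels is half the picture's height over the tangent of half this angle, whatever the lens; pixels are square), "cx", "cy" (the principal point, pixels), "eye" and "orientation" of the camera in the world; the wrist camera has in their place "T_tool_cam" (4x4, takes a point from camera to tool coordinates, whose origin is the TCP and whose axes are the flange's). Camera axes: x right, y down, z forward; pixel columns grow to the right and rows downward; lengths in m; the calibration is good to about 2 mm. A picture is of the moment at which its call begins: read the wrist's pose just before it. camera_params takes no time and is no camera call.
- job.close_job(): hands the job in, once; it reports no verdict.
The state is a dict: "clock": time; "joint_pos": joint angles; "joint_velocities": joint speeds; "tau": joint torques, N m; "position": TCP position; "orientation": TCP orientation; "ft_force": force on the tool from outside, world axes, zero at the start; "torque": the same for the moment, N m; "width": finger opening in m.
Only numpy, scipy, OpenCV 4.12 (cv2) and the standard library are available. Lean on these libraries where they do the work, as an engineer would, in place of code of your own. Each camera call takes 0.05 s, during which the arm holds its last target. There are 200 camera calls.

## Task

Take the plain, smooth wooden stick (not the grooved slicker), lay it in the two V-rests inside the open lamp box, then slide the box's window shut by its grip bar until the latch clicks and it stays shut by itself. Push it home firmly but gently, never ramming it against its stop, and leave everything else where it is.

Things in the scene. Friction and masses are not known exactly. Their poses are not given: they have to be found in the camera images.
- stick_center (a point): Centre of the plain smooth cylindrical wooden stick, 18 mm in diameter and 94 mm long, about 25 g, loose, lying on the table (centre 9 mm up); its long axis is this point's y. It may lie to the left or to the right of the lamp box, in either place that the slicker takes. Keep clear of the drawer chest at the back left (150 mm high, its open drawer reaching to x 0.43, y 0.04 to 0.32).
- lamp_box: Grey lamp curing box bolted to the table, 170 mm (its x) by 273 mm (its y, -161 to +112), 60 mm high; the window lies on top. A dark steel latch stands behind its far left corner (x 69 to 119, y 66 to 166, up to 101 mm high). Origin on the table under the box; x away from the robot, y along the slide in the closing direction, z up.
- well (a point): Centre of the floor of the open well in the box's +y half, 16 mm above the table; axes as the lamp box. Inside it measures 126 mm (x) by 107 mm (y), walls up to 60 mm. The parked window lies beside it, over the closed -y half.
- rests (a point): Where the stick's centre is when it lies in the two black V-rests in the well, 36 mm above the table. Axes as the lamp box. The rests are 60 mm apart (at x -30 and +30 from here, each 10 mm thick, 90 degree V's with tops at about 40 mm); the stick lies in them along the box's x.
- grip (a point): Middle of the black grip bar standing across the middle of the window: 70 mm long (box x), 14 mm thick (y), 70 to 100 mm above the table, this point at 84 mm; moves with the window. Window: clear plate in an aluminium frame, 164 (x) by 134 (y) mm, top at 68 mm. A spring pawl of the latch rides over a ramped tooth on its far edge; a rubber buffer stops it.
- window (a joint): Slid shut by, m: 0 open, grows toward box +y; starts at 0 to 0.02. Friction 1.5 N; a spring (45 N/m) pulls it open; unlatched it runs back. The latch catches anywhere from 0.113 to 0.137, a place that can only be felt: push rises to 11-13 N on the ramp, drops at the click, about 3 mm on rises steeply (7 N/mm buffer). At 15-18 N it is surely home; over 24 N on latch or stop is ramming.
- slicker_center (a point): Centre of the grooved wooden edge slicker, 20 mm thick and 83 mm long, loose; its long axis is y. Not to be used or moved.
- glue_bottle: White squeeze bottle, 36 mm across, 114 mm tall, standing loose in front of the box; origin at its underside. Leave standing.
- thread_brown2: Spool of brown thread, about 55 mm across, 48 mm tall, standing loose; origin at its underside. Leave standing.
- beeswax: Grooved block of beeswax 34 x 52 x 19 mm, loose; origin at its underside. Leave lying.

How it is judged (in metres and radians):
On the way:
1. the stick lies in both V-rests, let go, while the window is still open (x of stick_center in the frame of rests between -0.017 and 0.017 m and distance between stick_center and rests below 0.019 m and angle between the y axis of stick_center and the x axis of lamp_box, either way round below 0.12 rad and contact force between the fingers and stick below 0.2 N and value of joint window below 0.04 m), for 0.2 s.
At the end, for the whole second after the job is handed in: The window is latched: let go, it stays more than 108 mm shut and still (unlatched it runs back open). The stick lies in both V-rests: its centre within 17 mm of their middle lengthwise, 5 mm sideways and 4 mm in height, and within 0.12 rad of their line (value of joint window above 0.108 m and velocity of joint window between -0.01 and 0.01 m/s and x of stick_center in the frame of rests between -0.017 and 0.017 m and y of stick_center in the frame of rests between -0.005 and 0.005 m and z of stick_center in the frame of rests between -0.004 and 0.004 m and angle between the y axis of stick_center and the x axis of lamp_box, either way round below 0.12 rad); the robot touches nothing.
It fails at once if the window is rammed: more than 24 N against its latch and stop (contact force between window and lamp_box above 24 N).
It fails at once if the slicker is moved by more than 25 mm (distance of slicker_center from where it was at the start of the episode above 0.025 m).
It fails at once if the glue bottle is moved by more than 25 mm or tipped (distance of glue_bottle from where it was at the start of the episode above 0.025 m or angle between glue_bottle's own z axis and vertical above 0.4 rad).
It fails at once if the spool is moved by more than 25 mm or tipped (distance of thread_brown2 from where it was at the start of the episode above 0.025 m or angle between thread_brown2's own z axis and vertical above 0.4 rad).
It fails at once if the beeswax is moved by more than 25 mm (distance of beeswax from where it was at the start of the episode above 0.025 m).
It also fails if it takes over 61 s, if anything falls off the work surface, if the arm or the gripper's body presses on something with over 40 N, if the wrist force passes 120 N, or if a joint passes its speed limit or range.

## Working session

There is one attempt and no reset: what is moved stays moved. The work goes in short steps, Python scripts to look and compute and a tool call to move; the robot and the scene stay as the last step left them, time stands still between calls to the robot, and variables do not carry over. Pictures are saved under pics/ and viewed, on a budget of 10 in all, crops included, one or two more only if the job needs it, and the job is handed in when it is done.

Besides the shell and the picture viewer there is one more tool, called after "Request:" by a JSON object that holds its "op" and its "data", one argument or row to a line. carry_out: Moves the arm, as the interface text tells. Its arguments: {"type":"object","properties":{"motion":{"type":"array"},"newtons":{"type":"number"}},"required":["motion"]}

```bash
mkdir -p pics; ls
cat > h.py <<'E'
import numpy as np, cv2
from workcell import status, imaging, job, manip
def cam(n):
    p=imaging.camera_params(n); f=192/np.tan(np.radians(p["fov_y"])/2)
    if "eye" in p: return f,p["cx"],p["cy"],np.array(p["eye"]),np.array(p["orientation"])
    o=status.get_obs(); T=np.array(p["T_tool_cam"]); R=np.array(o["orientation"])
    return f,p["cx"],p["cy"],np.array(o["position"])+R@T[:3,3],R@T[:3,:3]
def ray(c,uv,z):
    f,cx,cy,e,R=c; d=R@np.array([(uv[0]-cx)/f,(uv[1]-cy)/f,1]); return e+d*(z-e[2])/d[2]
def pix(c,P):
    f,cx,cy,e,R=c; q=R.T@(np.array(P)-e); return np.array([cx+f*q[0]/q[2],cy+f*q[1]/q[2]])
def snap(n,name):
    im=imaging.snapshot(n)[:,:,::-1].copy(); cv2.imwrite(f"pics/{name}.png",im); return im
E
python3 - <<'E'
from h import *
print(manip.tcp_to_grasp, status.get_obs())
for n in("scene","top","wrist"): print(n,imaging.camera_params(n))
a=snap("top","top0");b=snap("scene","scene0")
E
```

```text
pics
0.0187 {'clock': 0.0, 'joint_pos': array([74.04313633, 17.86151651,  0.80175375, 86.69368003, -0.25359738,
       75.58436761, -1.55698111]), 'joint_velocities': array([ 0.01070852,  0.00139531, -0.01656058,  0.02205045, -0.06731033,
        0.05624782, -0.0779726 ]), 'tau': array([-3.39649723e-04, -3.79921210e+01,  1.45866601e-01, -2.30584216e+01,
        1.22554417e-02,  1.37750380e-02, -6.41475651e-06]), 'position': array([ 0.12887069, -0.53392288,  0.2301986 ]), 'orientation': array([[ 9.72071503e-01,  2.34684021e-01, -6.35182642e-04],
       [ 2.34684869e-01, -9.72068738e-01,  2.31949268e-03],
       [-7.30933211e-05, -2.40378049e-03, -9.99997108e-01]]), 'ft_force': array([-0.34383531, -0.59628389,  0.87433191]), 'torque': array([ 0.01460204, -0.03419298,  0.00162466]), 'width': 0.0853906384701254}
scene {'fov_y': 55.97944148051055, 'cx': 253.83632975936337, 'cy': 191.0985201908365, 'eye': array([-0.40830833,  0.49568187,  0.64322731]), 'orientation': array([[-0.5390112 , -0.41043574,  0.73553343],
       [-0.84225886,  0.25415457, -0.47540033],
       [ 0.0081821 , -0.87575565, -0.4826853 ]])}
top {'fov_y': 54.00485528463798, 'cx': 256.9490486163423, 'cy': 193.14763716804336, 'eye': array([ 0.33582212, -0.05210823,  1.05266478]), 'orientation': array([[ 0.02147384, -0.99371748,  0.1098383 ],
       [-0.99963761, -0.02312494, -0.01378023],
       [ 0.01623366, -0.10950258, -0.99385394]])}
wrist {'fov_y': 68.36483095520151, 'cx': 254.50978977057267, 'cy': 199.53123066785338, 'T_tool_cam': array([[ 4.33669949e-04, -9.46258333e-01, -3.23411469e-01,
         8.27503475e-02],
       [ 9.99999728e-01,  2.17191111e-04,  7.05450963e-04,
         8.38557398e-04],
       [-5.97296756e-04, -3.23411687e-01,  9.46258170e-01,
        -1.41425473e-01],
       [ 0.00000000e+00,  0.00000000e+00,  0.00000000e+00,
         1.00000000e+00]])}
```

View pics/top0.png

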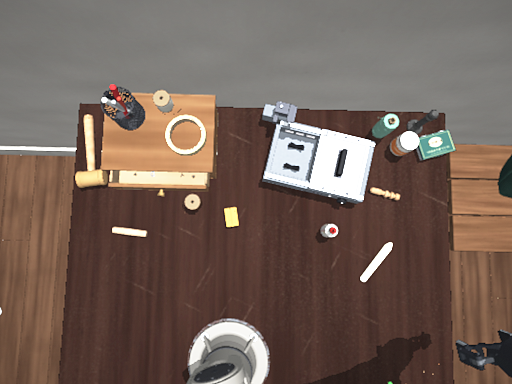

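View pics/scene0.png

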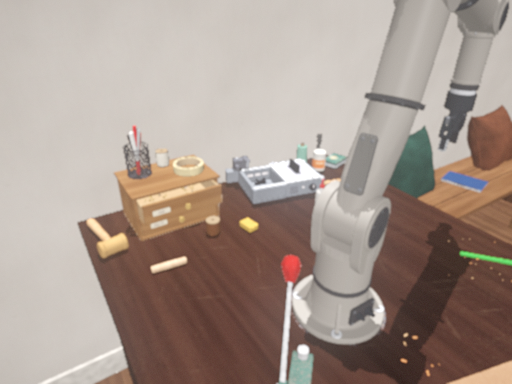

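The top view shows the plain stick at about (130,232), the slicker at (385,194), the box around (320,163) with its rests at (297,147) and (291,167), the grip bar at (341,163), the bottle at (330,231), the spool at (192,202) and the beeswax at (232,217). The scene view agrees: the plain stick is at (168,265). Next I'll measure these.

Run:
```python
from h import *
a=cv2.imread("pics/top0.png"); c=cam("top")
hsv=cv2.cvtColor(a,cv2.COLOR_BGR2HSV)
def blobs(mask,roi,z,mn=8):
    m=np.zeros_like(mask); x0,y0,x1,y1=roi; m[y0:y1,x0:x1]=mask[y0:y1,x0:x1]
    for k in cv2.findContours(m,cv2.RETR_EXTERNAL,cv2.CHAIN_APPROX_NONE)[0]:
        if cv2.contourArea(k)<mn: continue
        r=cv2.minAreaRect(k); b=cv2.boxPoints(r)
        P=np.array([ray(c,p,z)[:2] for p in b]); print(np.round(r[0],1),cv2.contourArea(k),"ctr",np.round(ray(c,r[0],z)[:2],4)); e=[P[1]-P[0],P[2]-P[1]]
        for q in e: print("   edge %.1f mm at %.1f deg"%(1e3*np.linalg.norm(q),np.degrees(np.arctan2(q[1],q[0]))))
g=hsv[:,:,2]
print("stick");blobs((g>130).astype(np.uint8),(105,220,155,245),.012)
print("grip");blobs((g<70).astype(np.uint8),(322,140,360,182),.1)
print("rests");blobs((g<70).astype(np.uint8),(280,135,308,178),.038)
print("box");blobs(((g>110)&(hsv[:,:,1]<60)).astype(np.uint8),(255,118,380,208),.06,200)
print("slicker");blobs((g>110).astype(np.uint8),(366,184,405,203),.01)
print("spool",ray(c,(192,201),.048),"wax",ray(c,(232,217),.019),"bottle",ray(c,(330,231),.114))
o=np.hstack([cv2.resize(a[110:215,250:390],None,fx=4,fy=4,interpolation=2),cv2.resize(a[215:250,100:160],None,fx=4,fy=4,interpolation=2).__class__(( 420,0,3),np.uint8) if 0 else np.zeros((420,0,3),np.uint8)])
cv2.imwrite("pics/boxcrop.png",o)
```

```text
stick
[128.9 231.2] 203.5 ctr [0.3381 0.2811]
   edge 19.2 mm at -3.5 deg
   edge 94.6 mm at -95.9 deg
grip
[340.6 162.8] 47.5 ctr [ 0.5248 -0.2791]
   edge 71.9 mm at -12.4 deg
   edge 16.2 mm at -101.3 deg
rests
[291.  166.4] 38.5 ctr [ 0.5238 -0.1578]
   edge 11.5 mm at -13.0 deg
   edge 40.5 mm at -102.8 deg
[295.6 145.7] 41.5 ctr [ 0.5818 -0.1696]
   edge 11.6 mm at -11.6 deg
   edge 41.5 mm at -101.3 deg
box
[317.7 158.8] 6240.0 ctr [ 0.5419 -0.2269]
   edge 181.5 mm at -14.1 deg
   edge 294.5 mm at -104.4 deg
slicker
[384.7 193.1] 162.0 ctr [ 0.4595 -0.4243]
   edge 21.3 mm at -13.5 deg
   edge 86.7 mm at -101.8 deg
spool [0.42173916 0.10685224 0.048     ] wax [0.38277536 0.00045711 0.019     ] bottle [ 0.34910082 -0.24881172  0.114     ]
```

View pics/boxcrop.png

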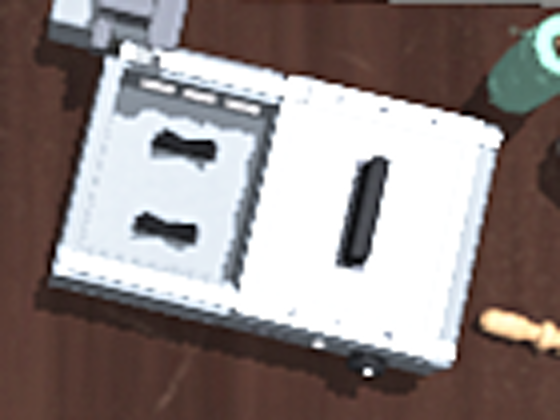

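```bash
cat > plan.py <<'E'
import sys,json
from h import *
# usage: plan.py hand x,y,z,yaw ...   prints calls (rows of <=36 mm, <=6.5 deg) from the measured pose; yaw = world angle of tool x
def plan(hand,wps,step=36.,start=None):
    o=status.get_obs(); R=np.array(o["orientation"])
    cur=np.r_[o["position"],np.degrees(np.arctan2(R[1,0],R[0,0]))] if start is None else np.array(start)
    rows=[]
    for w in wps:
        w=np.array(w,float); n=max(1,int(np.ceil(max(np.linalg.norm(w[:3]-cur[:3])*1e3/step,abs(w[3]-cur[3])/6.5))))
        rows+=[cur+(w-cur)*k/n for k in range(1,n+1)]; base=cur; cur=w
    cur=np.r_[o["position"],np.degrees(np.arctan2(R[1,0],R[0,0]))]
    for i in range(0,len(rows),5):
        a=np.radians(cur[3]); out=[]
        for r in rows[i:i+5]:
            d=(r-cur)[:3]*1e3
            q=np.round([d[0]*np.cos(a)+d[1]*np.sin(a), d[0]*np.sin(a)-d[1]*np.cos(a), -d[2], -(r[3]-cur[3])]) 
            out+=[int(v) for v in q]+[hand]
        d=np.array(out[-5:-1],float)
        cur=cur+np.r_[np.array([d[0]*np.cos(a)+d[1]*np.sin(a), d[0]*np.sin(a)-d[1]*np.cos(a), -d[2]])/1e3,-d[3]]
        print(out)
    print("end",np.round(cur,4))
if __name__=="__main__":
    plan(float(sys.argv[1]),[[float(v) for v in s.split(",")] for s in sys.argv[2:]])
E
python3 plan.py 1 .40,-.33,.26,13.6 .50,-.16,.27,13.6
```

```text
[31, -13, -3, 0, 1.0, 62, -27, -6, 0, 1.0, 93, -40, -9, 0, 1.0, 125, -54, -12, 0, 1.0, 156, -67, -15, 0, 1.0]
[31, -14, -3, 0, 1.0, 62, -27, -6, 0, 1.0, 93, -41, -9, 0, 1.0, 124, -54, -12, 0, 1.0, 155, -68, -15, 0, 1.0]
[23, -23, -1, 0, 1.0, 46, -47, -3, 0, 1.0, 69, -71, -5, 0, 1.0, 92, -94, -6, 0, 1.0, 115, -118, -8, 0, 1.0]
[23, -23, -2, 0, 1.0]
end [ 0.5006 -0.1604  0.2703 13.5719]
```

Request:
{"op": "carry_out", "data": {
  "motion": [31, -13, -3, 0, 1, 62, -27, -6, 0, 1, 93, -40, -9, 0, 1, 125, -54, -12, 0, 1, 156, -67, -15, 0, 1]
}}

```text
clock: 0.52
position: [0.266, -0.4313, 0.246]
orientation: [[0.972, 0.235, -0.0], [0.235, -0.972, 0.001], [-0.0, -0.001, -1.0]]
ft_force: [-0.9, -0.3, 0.2]
width: 0.0853
```

Request:
{"op": "carry_out", "data": {
  "motion": [31, -14, -3, 0, 1, 62, -27, -6, 0, 1, 93, -41, -9, 0, 1, 124, -54, -12, 0, 1, 155, -68, -15, 0, 1]
}}

```text
clock: 0.93
position: [0.4005, -0.3292, 0.261]
orientation: [[0.972, 0.234, -0.001], [0.234, -0.972, 0.0], [-0.001, -0.001, -1.0]]
ft_force: [0.4, -0.3, 0.5]
width: 0.0854
```

Request:
{"op": "carry_out", "data": {
  "motion": [23, -23, -1, 0, 1, 46, -47, -3, 0, 1, 69, -71, -5, 0, 1, 92, -94, -6, 0, 1, 115, -118, -8, 0, 1]
}}

```text
clock: 1.35
position: [0.4839, -0.1874, 0.2688]
orientation: [[0.972, 0.234, -0.001], [0.234, -0.972, 0.0], [-0.001, -0.0, -1.0]]
ft_force: [0.7, -0.9, 0.3]
width: 0.0854
```

Request:
{"op": "carry_out", "data": {
  "motion": [23, -23, -2, 0, 1, 23, -23, -2, 0, 1, 23, -23, -2, 0, 1]
}}

```text
clock: 1.6
position: [0.5016, -0.158, 0.2709]
orientation: [[0.971, 0.241, -0.0], [0.241, -0.971, 0.001], [-0.0, -0.001, -1.0]]
ft_force: [-0.4, 0.1, 0.3]
width: 0.0856
```

Run:
```python
from h import *
o=status.get_obs(); print(o["clock"],o["position"],np.degrees(np.arctan2(o["orientation"][1,0],o["orientation"][0,0])),o["joint_pos"].round(1))
c=cam("wrist"); a=snap("wrist","wrist1")
np.savez("w1.npz",f=c[0],cx=c[1],cy=c[2],e=c[3],R=c[4])
for n,P in dict(rest1=(.5238,-.1578,.038),rest2=(.5818,-.1696,.038),grip=(.5248,-.2791,.1)).items(): print(n,pix(c,P).round(1))
```

```text
1.6 [ 0.50158616 -0.15800682  0.27093346] 13.922105078685735 [ 30.4  15.  -18.7  85.5   4.8  80.3 -64.7]
rest1 [257.8 151.7]
rest2 [278.1 109.3]
grip [361.1 185.2]
```

View pics/wrist1.png

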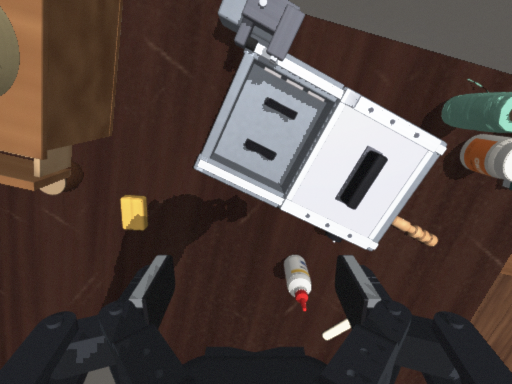

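The wrist view shows the rests at about (261,149) and (280,108), the grip bar at (361,178), the box's open well and the parked window. Now measuring from it.

```bash
python3 - <<'E'
from h import *
w=np.load("w1.npz"); c=(float(w["f"]),float(w["cx"]),float(w["cy"]),w["e"],w["R"])
a=cv2.imread("pics/wrist1.png"); g=cv2.cvtColor(a,cv2.COLOR_BGR2GRAY)
for nm,roi,z in(("rests",(240,92,302,165),.039),("griptop",(325,140,395,215),.1)):
    x0,y0,x1,y1=roi; m=np.zeros_like(g); m[y0:y1,x0:x1]=(g[y0:y1,x0:x1]<60)*255
    for k in cv2.findContours(m,0,1)[0]:
        if cv2.contourArea(k)<60: continue
        P=np.array([ray(c,p,z)[:2] for p in cv2.boxPoints(cv2.minAreaRect(k))]); q=[P[1]-P[0],P[2]-P[1]]
        print(nm,np.round(cv2.minAreaRect(k)[0],1),P.mean(0).round(4),[(round(1e3*np.linalg.norm(v),1),round(np.degrees(np.arctan2(v[1],v[0])),1)) for v in q])
E
python3 plan.py 1 .50,.10,.25,48 .338,.281,.15,84
```

```text
rests [259.5 149.5] [ 0.5273 -0.1594] [(np.float64(11.0), np.float64(-13.4)), (np.float64(41.7), np.float64(-102.3))]
rests [280. 108.] [ 0.5839 -0.1716] [(np.float64(9.1), np.float64(-14.7)), (np.float64(41.6), np.float64(-102.2))]
griptop [362.1 178.4] [ 0.5316 -0.2772] [(np.float64(66.3), np.float64(-13.7)), (np.float64(23.9), np.float64(-106.9))]
[8, -32, 3, -4, 1.0, 15, -63, 5, -9, 1.0, 23, -95, 8, -13, 1.0, 31, -127, 10, -17, 1.0, 38, -158, 13, -21, 1.0]
[19, -27, 3, -5, 1.0, 37, -54, 5, -9, 1.0, 56, -81, 8, -13, 1.0, 52, -111, 20, -18, 1.0, 48, -141, 33, -22, 1.0]
[8, -29, 12, -5, 1.0, 16, -59, 25, -9, 1.0, 23, -88, 37, -14, 1.0, 31, -117, 50, -18, 1.0, 39, -147, 62, -23, 1.0]
[18, -24, 13, -4, 1.0]
end [ 0.3376  0.2806  0.1498 83.686 ]
```

Request:
{"op": "carry_out", "data": {
  "motion": [8, -32, 3, -4, 1, 15, -63, 5, -9, 1, 23, -95, 8, -13, 1, 31, -127, 10, -17, 1, 38, -158, 13, -21, 1]
}}

```text
clock: 2.07
position: [0.5002, 0.0008, 0.258]
orientation: [[0.824, 0.567, -0.0], [0.567, -0.824, -0.001], [-0.001, 0.001, -1.0]]
ft_force: [0.6, -1.3, 0.2]
width: 0.0854
```

Request:
{"op": "carry_out", "data": {
  "motion": [19, -27, 3, -5, 1, 37, -54, 5, -9, 1, 56, -81, 8, -13, 1, 52, -111, 20, -18, 1, 48, -141, 33, -22, 1]
}}

```text
clock: 2.48
position: [0.4607, 0.1448, 0.225]
orientation: [[0.55, 0.835, 0.001], [0.835, -0.55, 0.0], [0.001, 0.001, -1.0]]
ft_force: [-0.6, 0.0, 0.5]
width: 0.0857
```

Request:
{"op": "carry_out", "data": {
  "motion": [8, -29, 12, -5, 1, 16, -59, 25, -9, 1, 23, -88, 37, -14, 1, 31, -117, 50, -18, 1, 39, -147, 62, -23, 1]
}}

```text
clock: 2.9
position: [0.359, 0.2568, 0.1624]
orientation: [[0.182, 0.983, 0.001], [0.983, -0.182, -0.002], [-0.002, 0.001, -1.0]]
ft_force: [1.2, -0.0, -0.1]
width: 0.0857
```

Request:
{"op": "carry_out", "data": {
  "motion": [18, -24, 13, -4, 1, 18, -24, 13, -4, 1, 18, -24, 13, -4, 1]
}}

```text
clock: 3.15
position: [0.3376, 0.2796, 0.1494]
orientation: [[0.111, 0.994, -0.001], [0.994, -0.111, -0.002], [-0.002, -0.001, -1.0]]
ft_force: [1.2, 0.0, 0.6]
width: 0.0855
```

Run:
```python
from h import *
o=status.get_obs(); print(o["clock"],o["position"],np.degrees(np.arctan2(o["orientation"][1,0],o["orientation"][0,0])),o["joint_pos"].round(1))
c=cam("wrist"); a=snap("wrist","wrist2")
np.savez("w2.npz",f=c[0],cx=c[1],cy=c[2],e=c[3],R=c[4])
hsv=cv2.cvtColor(a,cv2.COLOR_BGR2HSV); p=pix(c,(.338,.281,.01)).round().astype(int); print("pred",p)
m=(hsv[:,:,2]>130).astype(np.uint8)
for k in cv2.findContours(m,0,1)[0]:
    if cv2.contourArea(k)<600: continue
    r=cv2.minAreaRect(k); P=np.array([ray(c,q,.012)[:2] for q in cv2.boxPoints(r)]); q=[P[1]-P[0],P[2]-P[1]]
    print(np.round(r[0]),P.mean(0).round(4),[(round(1e3*np.linalg.norm(v),1),round(np.degrees(np.arctan2(v[1],v[0])),1)) for v in q])
```

```text
3.15 [0.33761456 0.2796215  0.14944576] 83.64977868587486 [ -2.2  13.5 -45.8 108.8  10.9  62.3 -58.7]
pred [255 185]
[502. 319.] [0.6201 0.0742] [(np.float64(19.3), np.float64(-6.3)), (np.float64(164.3), np.float64(-79.9))]
[457. 250.] [0.5528 0.1718] [(np.float64(199.2), np.float64(84.1)), (np.float64(95.5), np.float64(-17.1))]
[254. 186.] [0.3372 0.2789] [(np.float64(16.5), np.float64(-6.3)), (np.float64(95.1), np.float64(-95.8))]
[449.  47.] [0.5211 0.3865] [(np.float64(106.9), np.float64(-2.5)), (np.float64(83.1), np.float64(-75.2))]
[100.   9.] [0.2236 0.45  ] [(np.float64(174.4), np.float64(-0.1)), (np.float64(11.7), np.float64(-90.9))]
[48.  7.] [0.1816 0.4565] [(np.float64(81.5), np.float64(-6.4)), (np.float64(10.3), np.float64(-106.6))]
```

View pics/wrist2.png

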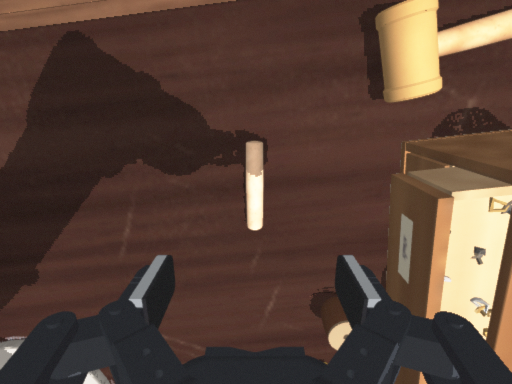

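The picture shows the smooth stick at (254,186), lined up under the gripper. I'll go straight down and grasp it.

Request:
{"op": "carry_out", "data": {
  "motion": [0, 0, 35, 0, 1, 0, 0, 70, 0, 1, 0, 0, 105, 0, 1, 0, 0, 130, 0, 1, 0, 0, 146, 0, 1],
  "newtons": 40
}}

```text
clock: 3.62
position: [0.3395, 0.2768, 0.0016]
orientation: [[0.117, 0.993, -0.002], [0.993, -0.117, -0.004], [-0.004, -0.002, -1.0]]
ft_force: [-0.5, -0.0, 0.1]
width: 0.0852
```

Request:
{"op": "carry_out", "data": {
  "motion": [0, 0, 0, 0, 0.1, 0, 0, 0, 0, 0.1, 0, 0, 0, 0, 0, 0, 0, 0, 0, 0, 0, 0, 0, 0, 0]
}}

```text
clock: 4.03
position: [0.34, 0.281, 0.0057]
orientation: [[0.113, 0.994, 0.003], [0.994, -0.113, 0.002], [0.002, 0.003, -1.0]]
ft_force: [1.1, -0.0, 0.6]
width: 0.0256
```

Request:
{"op": "carry_out", "data": {
  "motion": [0, 0, 0, 0, 0, 0, 0, 0, 0, 0, 0, 0, 0, 0, 0, 0, 0, 0, 0, 0, 0, 0, 0, 0, 0]
}}

```text
clock: 4.45
position: [0.3397, 0.281, 0.0056]
orientation: [[0.112, 0.994, 0.003], [0.994, -0.112, 0.001], [0.001, 0.002, -1.0]]
ft_force: [0.1, -1.5, 6.0]
width: 0.0163
```

Request:
{"op": "carry_out", "data": {
  "motion": [0, 0, -15, 0, 0, 0, 0, -45, 0, 0, 0, 0, -80, 0, 0, 0, 0, -115, 0, 0, 0, 0, -150, 0, 0]
}}

```text
clock: 4.87
position: [0.338, 0.2803, 0.156]
orientation: [[0.111, 0.994, -0.0], [0.994, -0.111, -0.0], [-0.0, -0.0, -1.0]]
ft_force: [1.1, 0.0, 0.6]
width: 0.0168
```

```bash
python3 - <<'E'
from h import *
o=status.get_obs(); print(o["clock"],o["position"],o["width"],o["ft_force"])
snap("wrist","wrist3"); cv2.imwrite("pics/wrist3.png",cv2.imread("pics/wrist3.png")[120:,100:420])
E
python3 plan.py 0 .48,.10,.26,50 .55,-.10,.25,5 .554,-.1645,.15,-12.2
```

```text
4.8667 [0.33800674 0.28031649 0.15598694] 0.01676915028866347 [1.13806034 0.01668389 0.61364008]
[-24, 23, -14, 5, 0.0, -48, 45, -28, 10, 0.0, -72, 68, -42, 14, 0.0, -96, 90, -56, 19, 0.0, -120, 113, -70, 24, 0.0]
[-13, 30, -14, 5, 0.0, -25, 60, -27, 10, 0.0, -45, 83, -26, 16, 0.0, -65, 107, -25, 22, 0.0, -84, 130, -23, 29, 0.0]
[-6, 29, 1, 6, 0.0, -12, 59, 3, 13, 0.0, -18, 89, 4, 19, 0.0, -24, 118, 6, 26, 0.0, -32, 133, 31, 30, 0.0]
[1, 16, 25, 4, 0.0, 2, 32, 50, 9, 0.0, 3, 48, 75, 13, 0.0]
end [  0.5542  -0.1645   0.1495 -12.36  ]
```

View pics/wrist3.png

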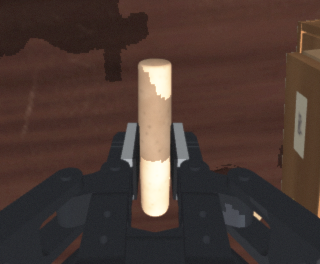

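The stick is held between the pads, its ends at about (255,182) and (255,332) in full-frame pixels. I'll carry it over to the box.

Request:
{"op": "carry_out", "data": {
  "motion": [-24, 23, -14, 5, 0, -48, 45, -28, 10, 0, -72, 68, -42, 14, 0, -96, 90, -56, 19, 0, -120, 113, -70, 24, 0]
}}

```text
clock: 5.33
position: [0.4379, 0.1472, 0.2252]
orientation: [[0.51, 0.86, 0.001], [0.86, -0.51, -0.0], [0.0, 0.001, -1.0]]
ft_force: [0.4, 0.3, -0.8]
width: 0.0163
```

Request:
{"op": "carry_out", "data": {
  "motion": [-13, 30, -14, 5, 0, -25, 60, -27, 10, 0, -45, 83, -26, 16, 0, -65, 107, -25, 22, 0, -84, 130, -23, 29, 0]
}}

```text
clock: 5.75
position: [0.5077, 0.0086, 0.2477]
orientation: [[0.864, 0.504, 0.002], [0.504, -0.864, -0.001], [0.001, 0.001, -1.0]]
ft_force: [0.1, 1.1, -0.9]
width: 0.017
```

Request:
{"op": "carry_out", "data": {
  "motion": [-6, 29, 1, 6, 0, -12, 59, 3, 13, 0, -18, 89, 4, 19, 0, -24, 118, 6, 26, 0, -32, 133, 31, 30, 0]
}}

```text
clock: 6.17
position: [0.5515, -0.1253, 0.2202]
orientation: [[1.0, 0.001, 0.011], [0.001, -1.0, -0.005], [0.011, 0.005, -1.0]]
ft_force: [1.2, -0.8, -1.3]
width: 0.0163
```

Request:
{"op": "carry_out", "data": {
  "motion": [1, 16, 25, 4, 0, 2, 32, 50, 9, 0, 3, 48, 75, 13, 0, 3, 48, 75, 13, 0, 3, 48, 75, 13, 0]
}}

```text
clock: 6.58
position: [0.5491, -0.1688, 0.14]
orientation: [[0.977, -0.215, -0.004], [-0.215, -0.977, 0.001], [-0.004, -0.0, -1.0]]
ft_force: [-0.4, 0.9, 0.9]
width: 0.0165
```

Run:
```python
from h import *
o=status.get_obs(); R=np.array(o["orientation"]);t=np.array(o["position"]); print(o["clock"],t,np.degrees(np.arctan2(R[1,0],R[0,0])),o["width"],o["joint_pos"].round(1))
c=cam("wrist"); a=snap("wrist","wrist4")
for z in(0,-.0034,-.007): print(z,[pix(c,t+R@np.array([x,0,z])).round() for x in(.047,-.047)])
print("restcentre px",pix(c,(.554,-.1645,.036)), [pix(c,(.554+s*.03*.977,-.1645-s*.03*.211,.039)).round() for s in(1,-1)])
```

```text
6.5833 [ 0.54910984 -0.1687859   0.13997491] -12.440684695295028 0.016472289548309735 [ 26.1  25.4 -14.9  89.9   6.9  65.9 -92.7]
0 [array([252., 177.]), array([253., 324.])]
-0.0034 [array([252., 179.]), array([253., 328.])]
-0.007 [array([252., 181.]), array([253., 333.])]
restcentre px [247.49880797 194.46916921] [array([247., 163.]), array([248., 226.])]
```

View pics/wrist4.png

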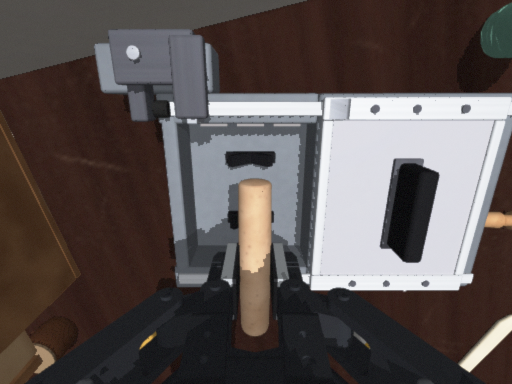

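The picture shows the stick held level at (255,184)–(255,332), above the rests at (250,158) and about (250,218), with the window parked. I'll measure the lateral offset and settle the arm first.

Request:
{"op": "carry_out", "data": {
  "motion": [0, 0, 0, 0, 0, 0, 0, 0, 0, 0]
}}

```text
clock: 6.8
position: [0.5523, -0.1668, 0.1436]
orientation: [[0.977, -0.212, 0.004], [-0.212, -0.977, -0.0], [0.004, -0.001, -1.0]]
ft_force: [0.4, -0.1, 0.3]
width: 0.0164
```

Run:
```python
from h import *
o=status.get_obs(); R=np.array(o["orientation"]);t=np.array(o["position"]); print(o["clock"],t,np.degrees(np.arctan2(R[1,0],R[0,0])),o["width"],o["ft_force"])
c=cam("wrist"); a=snap("wrist","wrist5"); g=cv2.cvtColor(a,cv2.COLOR_BGR2GRAY)
m=np.zeros_like(g); m[140:178,215:290]=(g[140:178,215:290]<50)*255
k=max(cv2.findContours(m,0,1)[0],key=cv2.contourArea); r=cv2.minAreaRect(k); print(r)
s=np.array([np.cos(np.radians(-12.2)),np.sin(np.radians(-12.2))]); n=np.array([-s[1],s[0]])
for P in (ray(c,r[0],.039)[:2]-.03*s, np.array([.5528,-.1637]), np.array([.5556,-.1655])): print("rests ctr",P.round(4),"box-frame offset of TCP (x,y) mm",1e3*s@(t[:2]-P),1e3*n@(t[:2]-P))
```

```text
6.8 [ 0.55232574 -0.1667978   0.1436151 ] -12.230194313786937 0.016401944455057965 [ 0.44157758 -0.06791541  0.32963564]
((252.5, 162.0), (14.0, 47.0), 90.0)
rests ctr [ 0.5568 -0.1671] box-frame offset of TCP (x,y) mm -4.449400343433797 -0.6690049101852159
rests ctr [ 0.5528 -0.1637] box-frame offset of TCP (x,y) mm 0.1910952808985534 -3.1280664065711363
rests ctr [ 0.5556 -0.1655] box-frame offset of TCP (x,y) mm -2.926053856722238 -1.9604272269312613
```

Request:
{"op": "carry_out", "data": {
  "motion": [2, -1, 25, 0, 0, 2, -1, 50, 0, 0, 2, -1, 75, 0, 0, 2, -1, 95, 0, 0, 2, -1, 103, 0, 0]
}}

```text
clock: 7.27
position: [0.5512, -0.1667, 0.0363]
orientation: [[0.977, -0.214, -0.004], [-0.214, -0.977, 0.001], [-0.004, -0.001, -1.0]]
ft_force: [-0.0, -0.3, -0.4]
width: 0.0165
```

Request:
{"op": "carry_out", "data": {
  "motion": [0, 0, 0, 0, 0, 0, 0, 0, 0, 0, 0, 0, 0, 0, 0, 0, 0, 0, 0, 0, 0, 0, 0, 0, 0]
}}

```text
clock: 7.68
position: [0.554, -0.1682, 0.0399]
orientation: [[0.977, -0.215, 0.003], [-0.215, -0.977, -0.001], [0.003, 0.0, -1.0]]
ft_force: [0.1, -0.5, -0.3]
width: 0.0164
```

Request:
{"op": "carry_out", "data": {
  "motion": [0, 0, 0, 0, 0, 0, 0, 0, 0, 0, 0, 0, 0, 0, 0, 0, 0, 0, 0, 0, 0, 0, 0, 0, 0]
}}

```text
clock: 8.1
position: [0.5527, -0.168, 0.0383]
orientation: [[0.977, -0.215, -0.0], [-0.215, -0.977, -0.0], [-0.0, 0.0, -1.0]]
ft_force: [-0.1, 0.1, 0.3]
width: 0.0166
```

Request:
{"op": "carry_out", "data": {
  "motion": [2, -2, 2, 0, 0, 2, -2, 4, 0, 0, 2, -2, 6, 0, 0, 2, -2, 7, 0, 0, 2, -2, 7, 0, 0]
}}

```text
clock: 8.52
position: [0.5556, -0.166, 0.0332]
orientation: [[0.977, -0.215, 0.001], [-0.215, -0.977, -0.0], [0.001, -0.0, -1.0]]
ft_force: [-3.8, 0.6, 10.1]
width: 0.0168
```

Request:
{"op": "carry_out", "data": {
  "motion": [0, 0, 0, 0, 0, 0, 0, 0, 0, 0, 0, 0, 0, 0, 0, 0, 0, 0, 0, 0, 0, 0, 0, 0, 0]
}}

```text
clock: 8.93
position: [0.5556, -0.166, 0.0332]
orientation: [[0.977, -0.215, 0.001], [-0.215, -0.977, -0.0], [0.001, -0.0, -1.0]]
ft_force: [-4.0, 0.6, 10.0]
width: 0.0163
```

Request:
{"op": "carry_out", "data": {
  "motion": [0, 0, 1, 0, 0, 0, 0, 2, 0, 0, 0, 0, 2, 0, 0, 0, 0, 2, 0, 0, 0, 0, 2, 0, 0]
}}

```text
clock: 9.35
position: [0.5556, -0.166, 0.033]
orientation: [[0.977, -0.215, 0.001], [-0.215, -0.977, -0.001], [0.001, 0.0, -1.0]]
ft_force: [-7.8, 1.7, 20.0]
width: 0.0164
```

Contact came at TCP z 33 mm, which matches a seated stick. I'll ease the pressure and let go.

Request:
{"op": "carry_out", "data": {
  "motion": [0, 0, -2, 0, 0, 0, 0, -3, 0, 0, 0, 0, -3, 0, 0, 0, 0, -3, 0, 0.5, 0, 0, -3, 0, 0.5]
}}

```text
clock: 9.77
position: [0.5549, -0.1665, 0.0317]
orientation: [[0.977, -0.215, -0.001], [-0.215, -0.977, -0.0], [-0.001, 0.0, -1.0]]
ft_force: [0.2, -0.2, 0.1]
width: 0.0399
```

Request:
{"op": "carry_out", "data": {
  "motion": [0, 0, 0, 0, 0.5, 0, 0, 0, 0, 0.5, 0, 0, 0, 0, 0.5, 0, 0, 0, 0, 0.5, 0, 0, 0, 0, 0.5]
}}

```text
clock: 10.18
position: [0.555, -0.1665, 0.0321]
orientation: [[0.977, -0.215, -0.0], [-0.215, -0.977, 0.0], [-0.0, 0.0, -1.0]]
ft_force: [-0.2, -0.7, 0.3]
width: 0.0427
```

Request:
{"op": "carry_out", "data": {
  "motion": [0, 0, -10, 0, 0.5, 0, 0, -40, 0, 0.5, 0, 0, -75, 0, 0.5, 0, 0, -110, 0, 0.5, 0, 0, -145, 0, 0.5]
}}

```text
clock: 10.6
position: [0.5549, -0.1663, 0.1797]
orientation: [[0.977, -0.215, 0.001], [-0.215, -0.977, -0.0], [0.001, 0.0, -1.0]]
ft_force: [1.1, 0.3, 0.4]
width: 0.0426
```

Request:
{"op": "carry_out", "data": {
  "motion": [0, 0, 0, 0, 0, 0, 0, 0, 0, 0, 0, 0, 0, 0, 0, 0, 0, 0, 0, 0, 0, 0, 0, 0, 0]
}}

```text
clock: 11.02
position: [0.5538, -0.1662, 0.1755]
orientation: [[0.977, -0.215, -0.004], [-0.215, -0.977, 0.001], [-0.004, -0.0, -1.0]]
ft_force: [0.5, -0.2, 0.3]
width: -0.0003
```

Run:
```python
from h import *
o=status.get_obs(); R=np.array(o["orientation"]);t=np.array(o["position"]); print(o["clock"],t,np.degrees(np.arctan2(R[1,0],R[0,0])),o["width"],o["ft_force"],o["joint_pos"].round(1))
c=cam("wrist"); a=snap("wrist","wrist6")
np.savez("w6.npz",f=c[0],cx=c[1],cy=c[2],e=c[3],R=c[4])
hsv=cv2.cvtColor(a,cv2.COLOR_BGR2HSV); m=((hsv[:,:,1]>60)&(hsv[:,:,2]>90)).astype(np.uint8)
p=pix(c,(.5551,-.1654,.036)).astype(int); print(p)
for k in cv2.findContours(m,0,1)[0]:
    r=cv2.minAreaRect(k)
    if cv2.contourArea(k)<300 or np.hypot(*(np.array(r[0])-p))>60: continue
    for z in (.036,.042):
        P=np.array([ray(c,q,z)[:2] for q in cv2.boxPoints(r)]); q=[P[1]-P[0],P[2]-P[1]]
        print(z,np.round(r[0]),P.mean(0).round(4),[(round(1e3*np.linalg.norm(v),1),round(np.degrees(np.arctan2(v[1],v[0])),1)) for v in q])
```

```text
11.0167 [ 0.55384409 -0.16621735  0.17551508] -12.425632136499997 -0.0003052861086362184 [ 0.51162008 -0.21425009  0.31460526] [ 25.9  24.2 -15.2  86.4   6.5  70.5 -92.7]
[252 186]
0.036 [254. 185.] [ 0.5538 -0.1669] [(np.float64(15.7), np.float64(-102.4)), (np.float64(94.7), np.float64(168.1))]
0.042 [254. 185.] [ 0.5555 -0.1673] [(np.float64(15.3), np.float64(-102.4)), (np.float64(92.6), np.float64(168.1))]
```

View pics/wrist6.png

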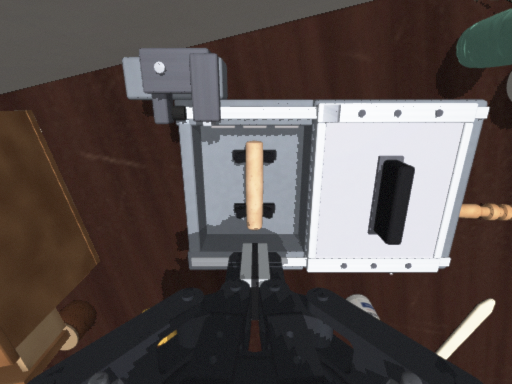

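The stick lies level in both V-rests, from (254,142) to (254,228). The grip bar's top is around (398,203). Next I move behind the bar with the fingers shut.

Request:
{"op": "carry_out", "data": {
  "motion": [-1, 35, 0, 0, 0, -2, 70, 0, 0, 0, -3, 105, 0, 0, 0, -3, 140, 0, 0, 0, -3, 158, 0, 0, 0]
}}

```text
clock: 11.48
position: [0.5149, -0.3263, 0.1759]
orientation: [[0.975, -0.222, -0.004], [-0.222, -0.975, -0.003], [-0.003, 0.004, -1.0]]
ft_force: [-0.6, -1.5, 0.1]
width: -0.0002
```

Request:
{"op": "carry_out", "data": {
  "motion": [0, 0, 0, 0, 0, 0, 0, 25, 0, 0, 0, 0, 50, 0, 0, 0, 0, 75, 0, 0, 0, 0, 87, 0, 0]
}}

```text
clock: 11.9
position: [0.5159, -0.3177, 0.086]
orientation: [[0.977, -0.214, -0.006], [-0.214, -0.977, 0.005], [-0.007, -0.003, -1.0]]
ft_force: [-0.2, 0.4, -1.4]
width: -0.0
```

Request:
{"op": "carry_out", "data": {
  "motion": [0, 0, 0, 0, 0, 0, 0, 0, 0, 0, 0, 0, 0, 0, 0, 0, 0, 0, 0, 0, 0, 0, 0, 0, 0]
}}

```text
clock: 12.32
position: [0.5194, -0.3206, 0.0921]
orientation: [[0.977, -0.215, 0.003], [-0.215, -0.977, -0.002], [0.003, 0.001, -1.0]]
ft_force: [0.4, 0.3, 0.4]
width: 0.0002
```

```bash
cat > st.py <<'E'
from h import *
o=status.get_obs(); t=np.array(o["position"]); F=np.array(o["ft_force"]); n=np.array([.2113,.9774]); s=np.array([.9774,-.2113]); d=t[:2]-np.array([.555,-.166])
print("clk %.2f rel rests x %.1f y %.1f z %.1f mm; F closing %.1f side %.1f up %.1f"%(o["clock"],1e3*s@d,1e3*n@d,1e3*t[2],n@F[:2],s@F[:2],F[2]))
E
python3 st.py
python3 - <<'E'
from h import *
w=np.load("w6.npz"); c=(float(w["f"]),float(w["cx"]),float(w["cy"]),w["e"],w["R"])
g=cv2.cvtColor(cv2.imread("pics/wrist6.png"),cv2.COLOR_BGR2GRAY)
m=np.zeros_like(g); m[145:255,368:420]=(g[145:255,368:420]<45)*255
k=max(cv2.findContours(m,0,1)[0],key=cv2.contourArea); x,y,w_,h_=cv2.boundingRect(k); print(x,y,w_,h_)
n=np.array([.2113,.9774]); s=np.array([.9774,-.2113])
for u in (x,x+w_): 
  for z in(.07,.1):
    d=ray(c,(u,203),z)[:2]-np.array([.555,-.166]); print(u,z,"box y %.1f x %.1f"%(1e3*n@d,1e3*s@d))
E
```

```text
clk 12.32 rel rests x -2.1 y -158.6 z 92.1 mm; F closing 0.4 side 0.3 up 0.4
374 160 40 84
374 0.07 box y -112.4 x -6.4
374 0.1 box y -98.9 x 4.4
414 0.07 box y -149.5 x -6.6
414 0.1 box y -131.5 x 4.3
```

Request:
{"op": "carry_out", "data": {
  "motion": [0, 0, 4, 0, 0, 0, 0, 9, 0, 0, 0, 0, 11, 0, 0, 0, -2, 11, 0, 0, 0, -5, 11, 0, 0]
}}

```text
clock: 12.73
position: [0.5188, -0.3153, 0.0788]
orientation: [[0.976, -0.216, -0.001], [-0.216, -0.976, 0.0], [-0.001, 0.0, -1.0]]
ft_force: [0.4, 0.3, 0.2]
width: 0.0002
```

Request:
{"op": "carry_out", "data": {
  "motion": [0, -3, 0, 0, 0, 0, -6, 0, 0, 0, 0, -9, 0, 0, 0, 0, -12, 0, 0, 0, 0, -15, 0, 0, 0]
}}

```text
clock: 13.15
position: [0.5225, -0.3013, 0.0795]
orientation: [[0.977, -0.215, 0.0], [-0.215, -0.977, -0.002], [0.001, 0.002, -1.0]]
ft_force: [0.7, -2.8, -0.5]
width: -0.0
```

```bash
python3 st.py
```

```text
clk 13.15 rel rests x -3.2 y -139.1 z 79.5 mm; F closing -2.6 side 1.3 up -0.5
```

Request:
{"op": "carry_out", "data": {
  "motion": [0, -3, 0, 0, 0, 0, -6, 0, 0, 0, 0, -9, 0, 0, 0, 0, -12, 0, 0, 0, 0, -15, 0, 0, 0]
}}

```text
clock: 13.57
position: [0.5258, -0.2862, 0.0795]
orientation: [[0.976, -0.216, 0.0], [-0.216, -0.976, -0.001], [0.0, 0.001, -1.0]]
ft_force: [0.3, -3.2, 0.7]
width: 0.0001
```

```bash
python3 st.py
```

```text
clk 13.57 rel rests x -3.2 y -123.7 z 79.5 mm; F closing -3.1 side 1.0 up 0.7
```

Contact is made and the window is moving at about 3 N. I'll continue at moderate speed, then in small steps.

Request:
{"op": "carry_out", "data": {
  "motion": [0, -5, 0, 0, 0, 0, -11, 0, 0, 0, 0, -17, 0, 0, 0, 0, -23, 0, 0, 0, 0, -29, 0, 0, 0]
}}

```text
clock: 13.98
position: [0.5321, -0.2574, 0.0795]
orientation: [[0.977, -0.215, 0.0], [-0.215, -0.977, -0.001], [0.0, 0.001, -1.0]]
ft_force: [-0.5, -4.4, 0.7]
width: -0.0001
```

Request:
{"op": "carry_out", "data": {
  "motion": [0, -6, 0, 0, 0, 0, -12, 0, 0, 0, 0, -18, 0, 0, 0, 0, -23, 0, 0, 0, 0, -27, 0, 0, 0]
}}

```text
clock: 14.4
position: [0.5379, -0.231, 0.0794]
orientation: [[0.977, -0.215, 0.0], [-0.215, -0.977, -0.001], [0.0, 0.001, -1.0]]
ft_force: [-0.3, -5.6, 0.8]
width: -0.0
```

Request:
{"op": "carry_out", "data": {
  "motion": [0, -2, 0, 0, 0, 0, -4, 0, 0, 0, 0, -5, 0, 0, 0]
}}

```text
clock: 14.65
position: [0.5389, -0.2265, 0.0794]
orientation: [[0.977, -0.215, 0.0], [-0.215, -0.977, -0.001], [0.0, 0.001, -1.0]]
ft_force: [-0.3, -5.3, 2.0]
width: -0.0001
```

```bash
python3 st.py
```

```text
clk 14.65 rel rests x -3.0 y -62.6 z 79.4 mm; F closing -5.2 side 0.8 up 2.0
```

Request:
{"op": "carry_out", "data": {
  "motion": [0, -2, 0, 0, 0, 0, -4, 0, 0, 0, 0, -6, 0, 0, 0, 0, -8, 0, 0, 0, 0, -10, 0, 0, 0]
}}

```text
clock: 15.07
position: [0.5409, -0.2176, 0.0795]
orientation: [[0.976, -0.216, 0.0], [-0.216, -0.976, -0.002], [0.0, 0.001, -1.0]]
ft_force: [0.2, -6.1, 0.9]
width: -0.0002
```

Request:
{"op": "carry_out", "data": {
  "motion": [0, -1, 0, 0, 0, 0, -2, 0, 0, 0, 0, -3, 0, 0, 0, 0, -4, 0, 0, 0, 0, -5, 0, 0, 0]
}}

```text
clock: 15.48
position: [0.5419, -0.2129, 0.0795]
orientation: [[0.976, -0.216, -0.0], [-0.216, -0.976, -0.002], [0.0, 0.002, -1.0]]
ft_force: [-0.3, -5.9, 1.0]
width: 0.0
```

Request:
{"op": "carry_out", "data": {
  "motion": [0, -1, 0, 0, 0, 0, -2, 0, 0, 0, 0, -3, 0, 0, 0]
}}

```text
clock: 15.73
position: [0.542, -0.2121, 0.0795]
orientation: [[0.976, -0.217, -0.001], [-0.217, -0.976, -0.004], [0.0, 0.004, -1.0]]
ft_force: [-1.7, -8.7, 1.0]
width: 0.0003
```

Request:
{"op": "carry_out", "data": {
  "motion": [0, -1, 0, 0, 0, 0, -2, 0, 0, 0, 0, -3, 0, 0, 0]
}}

```text
clock: 15.98
position: [0.5423, -0.2106, 0.0795]
orientation: [[0.976, -0.218, -0.001], [-0.218, -0.976, -0.006], [0.001, 0.006, -1.0]]
ft_force: [-0.9, -10.5, 1.1]
width: 0.0002
```

```bash
python3 st.py
```

```text
clk 15.98 rel rests x -3.0 y -46.3 z 79.5 mm; F closing -10.4 side 1.3 up 1.1
```

It is on the ramp now at 10.4 N, so I'll take 1 mm steps.

Request:
{"op": "carry_out", "data": {
  "motion": [0, -1, 0, 0, 0, 0, -1, 0, 0, 0]
}}

```text
clock: 16.15
position: [0.5426, -0.2095, 0.0795]
orientation: [[0.976, -0.218, -0.001], [-0.218, -0.976, -0.006], [0.001, 0.006, -1.0]]
ft_force: [-0.6, -9.8, 0.8]
width: 0.0003
```

Request:
{"op": "carry_out", "data": {
  "motion": [0, -1, 0, 0, 0, 0, -1, 0, 0, 0]
}}

```text
clock: 16.32
position: [0.5427, -0.2088, 0.0795]
orientation: [[0.976, -0.219, -0.001], [-0.219, -0.976, -0.006], [0.001, 0.006, -1.0]]
ft_force: [-1.1, -10.1, 1.7]
width: -0.0003
```

Request:
{"op": "carry_out", "data": {
  "motion": [0, -1, 0, 0, 0, 0, -1, 0, 0, 0]
}}

```text
clock: 16.48
position: [0.5429, -0.208, 0.0795]
orientation: [[0.976, -0.219, -0.001], [-0.219, -0.976, -0.006], [0.001, 0.006, -1.0]]
ft_force: [-1.4, -10.3, 1.3]
width: 0.0
```

Request:
{"op": "carry_out", "data": {
  "motion": [0, -1, 0, 0, 0, 0, -1, 0, 0, 0]
}}

```text
clock: 16.65
position: [0.5431, -0.2072, 0.0795]
orientation: [[0.976, -0.219, -0.001], [-0.219, -0.976, -0.007], [0.001, 0.007, -1.0]]
ft_force: [-0.4, -11.0, 1.0]
width: -0.0002
```

Request:
{"op": "carry_out", "data": {
  "motion": [0, -1, 0, 0, 0, 0, -1, 0, 0, 0]
}}

```text
clock: 16.82
position: [0.5432, -0.2064, 0.0795]
orientation: [[0.976, -0.219, -0.001], [-0.219, -0.976, -0.007], [0.001, 0.007, -1.0]]
ft_force: [-0.9, -11.6, 0.4]
width: -0.0001
```

Request:
{"op": "carry_out", "data": {
  "motion": [0, -1, 0, 0, 0, 0, -1, 0, 0, 0]
}}

```text
clock: 16.98
position: [0.5435, -0.2056, 0.0795]
orientation: [[0.976, -0.219, -0.001], [-0.219, -0.976, -0.007], [0.001, 0.007, -1.0]]
ft_force: [-0.0, -10.7, 0.8]
width: -0.0002
```

Request:
{"op": "carry_out", "data": {
  "motion": [0, -1, 0, 0, 0, 0, -1, 0, 0, 0]
}}

```text
clock: 17.15
position: [0.5436, -0.2047, 0.0795]
orientation: [[0.976, -0.219, -0.001], [-0.219, -0.976, -0.007], [0.001, 0.007, -1.0]]
ft_force: [-1.8, -11.5, 1.0]
width: -0.0
```

Request:
{"op": "carry_out", "data": {
  "motion": [0, -1, 0, 0, 0, 0, -1, 0, 0, 0]
}}

```text
clock: 17.32
position: [0.5439, -0.2035, 0.0795]
orientation: [[0.976, -0.219, -0.001], [-0.219, -0.976, -0.007], [0.0, 0.007, -1.0]]
ft_force: [-0.8, -10.2, 0.3]
width: 0.0002
```

Request:
{"op": "carry_out", "data": {
  "motion": [0, -1, 0, 0, 0, 0, -1, 0, 0, 0]
}}

```text
clock: 17.48
position: [0.5445, -0.2007, 0.0795]
orientation: [[0.976, -0.218, -0.001], [-0.218, -0.976, -0.004], [0.0, 0.004, -1.0]]
ft_force: [-0.6, -7.4, 1.7]
width: -0.0003
```

```bash
python3 st.py
```

```text
clk 17.48 rel rests x -2.9 y -36.2 z 79.5 mm; F closing -7.3 side 1.0 up 1.7
```

The force dropped from 11.6 to 7.4 N with a jump forward: the click. I'll press on gently to 15–18 N.

Request:
{"op": "carry_out", "data": {
  "motion": [0, -1, 0, 0, 0, 0, -1, 0, 0, 0]
}}

```text
clock: 17.65
position: [0.5454, -0.1962, 0.0793]
orientation: [[0.976, -0.216, -0.0], [-0.216, -0.976, 0.0], [-0.0, -0.0, -1.0]]
ft_force: [0.4, -5.6, 1.9]
width: 0.0001
```

Request:
{"op": "carry_out", "data": {
  "motion": [0, -1, 0, 0, 0, 0, -1, 0, 0, 0]
}}

```text
clock: 17.82
position: [0.5455, -0.1961, 0.0794]
orientation: [[0.976, -0.216, -0.0], [-0.216, -0.976, -0.001], [-0.0, 0.002, -1.0]]
ft_force: [-0.3, -5.5, 1.7]
width: -0.0003
```

Request:
{"op": "carry_out", "data": {
  "motion": [0, -1, 0, 0, 0, 0, -1, 0, 0, 0]
}}

```text
clock: 17.98
position: [0.5456, -0.1954, 0.0794]
orientation: [[0.976, -0.216, -0.0], [-0.216, -0.976, -0.002], [0.0, 0.002, -1.0]]
ft_force: [-0.3, -6.4, 1.2]
width: 0.0001
```

Request:
{"op": "carry_out", "data": {
  "motion": [0, -1, 0, 0, 0, 0, -1, 0, 0, 0]
}}

```text
clock: 18.15
position: [0.5458, -0.1946, 0.0794]
orientation: [[0.976, -0.216, -0.001], [-0.216, -0.976, -0.002], [-0.0, 0.002, -1.0]]
ft_force: [-0.2, -6.7, 0.6]
width: 0.0001
```

Request:
{"op": "carry_out", "data": {
  "motion": [0, -1, 0, 0, 0, 0, -1, 0, 0, 0]
}}

```text
clock: 18.32
position: [0.546, -0.1937, 0.0794]
orientation: [[0.976, -0.216, -0.001], [-0.216, -0.976, -0.002], [-0.0, 0.002, -1.0]]
ft_force: [-0.4, -6.3, 1.7]
width: -0.0001
```

Request:
{"op": "carry_out", "data": {
  "motion": [0, -1, 0, 0, 0, 0, -1, 0, 0, 0]
}}

```text
clock: 18.48
position: [0.546, -0.1935, 0.0794]
orientation: [[0.976, -0.217, -0.001], [-0.217, -0.976, -0.003], [0.0, 0.003, -1.0]]
ft_force: [-0.0, -7.9, 1.1]
width: -0.0
```

Now it has reached the buffer.

Request:
{"op": "carry_out", "data": {
  "motion": [0, -1, 0, 0, 0, 0, -1, 0, 0, 0]
}}

```text
clock: 18.65
position: [0.5461, -0.1933, 0.0794]
orientation: [[0.976, -0.217, -0.001], [-0.217, -0.976, -0.004], [0.0, 0.004, -1.0]]
ft_force: [-1.3, -8.9, 1.2]
width: -0.0002
```

Request:
{"op": "carry_out", "data": {
  "motion": [0, -1, 0, 0, 0, 0, -1, 0, 0, 0]
}}

```text
clock: 18.82
position: [0.5461, -0.1932, 0.0794]
orientation: [[0.976, -0.218, -0.001], [-0.218, -0.976, -0.005], [0.0, 0.005, -1.0]]
ft_force: [-0.9, -10.7, 0.7]
width: 0.0002
```

Request:
{"op": "carry_out", "data": {
  "motion": [0, -1, 0, 0, 0, 0, -1, 0, 0, 0]
}}

```text
clock: 18.98
position: [0.5461, -0.193, 0.0794]
orientation: [[0.976, -0.218, -0.001], [-0.218, -0.976, -0.006], [0.0, 0.006, -1.0]]
ft_force: [-1.5, -11.1, 1.5]
width: 0.0001
```

Request:
{"op": "carry_out", "data": {
  "motion": [0, -1, 0, 0, 0, 0, -2, 0, 0, 0]
}}

```text
clock: 19.15
position: [0.5462, -0.1927, 0.0795]
orientation: [[0.976, -0.219, -0.002], [-0.219, -0.976, -0.008], [0.0, 0.008, -1.0]]
ft_force: [-2.4, -12.9, 1.7]
width: -0.0001
```

Request:
{"op": "carry_out", "data": {
  "motion": [0, -1, 0, 0, 0, 0, -1, 0, 0, 0]
}}

```text
clock: 19.32
position: [0.5462, -0.1926, 0.0795]
orientation: [[0.976, -0.22, -0.002], [-0.22, -0.976, -0.009], [0.0, 0.009, -1.0]]
ft_force: [-2.3, -14.2, 1.3]
width: 0.0002
```

Request:
{"op": "carry_out", "data": {
  "motion": [0, -1, 0, 0, 0, 0, -1, 0, 0, 0]
}}

```text
clock: 19.48
position: [0.5462, -0.1924, 0.0795]
orientation: [[0.975, -0.22, -0.002], [-0.22, -0.975, -0.01], [0.0, 0.01, -1.0]]
ft_force: [-2.3, -14.8, 1.0]
width: -0.0002
```

Request:
{"op": "carry_out", "data": {
  "motion": [0, -1, 0, 0, 0, 0, -1, 0, 0, 0]
}}

```text
clock: 19.65
position: [0.5462, -0.1922, 0.0795]
orientation: [[0.975, -0.221, -0.002], [-0.221, -0.975, -0.011], [0.0, 0.011, -1.0]]
ft_force: [-2.1, -15.2, 1.4]
width: -0.0002
```

```bash
python3 st.py
```

```text
clk 19.65 rel rests x -3.0 y -27.5 z 79.5 mm; F closing -15.3 side 1.2 up 1.4
```

Request:
{"op": "carry_out", "data": {
  "motion": [0, -1, 0, 0, 0, 0, -1, 0, 0, 0]
}}

```text
clock: 19.82
position: [0.5463, -0.1921, 0.0795]
orientation: [[0.975, -0.221, -0.002], [-0.221, -0.975, -0.012], [0.0, 0.012, -1.0]]
ft_force: [-2.0, -15.7, 1.3]
width: 0.0001
```

Request:
{"op": "carry_out", "data": {
  "motion": [0, 2, 0, 0, 0, 0, 5, 0, 0, 0, 0, 9, 0, 0, 0, 0, 13, 0, 0, 0, 0, 20, 0, 0, 0]
}}

```text
clock: 20.23
position: [0.5445, -0.1993, 0.0791]
orientation: [[0.977, -0.213, -0.0], [-0.213, -0.977, 0.004], [-0.001, -0.003, -1.0]]
ft_force: [-1.0, 0.7, 0.0]
width: 0.0001
```

Request:
{"op": "carry_out", "data": {
  "motion": [0, 12, 0, 0, 0, 0, 25, 0, 0, 0, 0, 25, -20, 0, 0, 0, 25, -50, 0, 0, 0, 25, -85, 0, 0]
}}

```text
clock: 20.65
position: [0.5365, -0.2259, 0.1626]
orientation: [[0.976, -0.216, -0.006], [-0.216, -0.976, 0.004], [-0.007, -0.002, -1.0]]
ft_force: [0.5, -0.6, -0.5]
width: 0.0001
```

Request:
{"op": "carry_out", "data": {
  "motion": [0, 0, -30, 0, 0, 0, 0, -60, 0, 0, 0, 0, -60, 0, 0, 0, 0, -60, 0, 0, 0, 0, -60, 0, 0]
}}

```text
clock: 21.07
position: [0.5382, -0.2261, 0.2234]
orientation: [[0.977, -0.215, -0.002], [-0.215, -0.977, 0.001], [-0.002, -0.001, -1.0]]
ft_force: [0.9, -0.4, -1.4]
width: -0.0003
```

```bash
python3 st.py
python3 - <<'E'
from h import *
c=cam("wrist"); a=snap("wrist","wrist7"); t=snap("top","top1"); d=cv2.absdiff(t,cv2.imread("pics/top0.png"))
x=cv2.resize(t[100:280,180:410],(512,400))
cv2.imwrite("pics/final.png",np.hstack([cv2.resize(a,(400,300)),cv2.resize(t,(400,300))]))
n=np.array([.2113,.9774])
print("expected stick px",pix(c,(.555,-.166,.036)))
E
```

```text
clk 21.07 rel rests x -3.7 y -62.3 z 223.4 mm; F closing -0.2 side 1.0 up -1.4
expected stick px [201.28502694 173.35571113]
```

View pics/final.png

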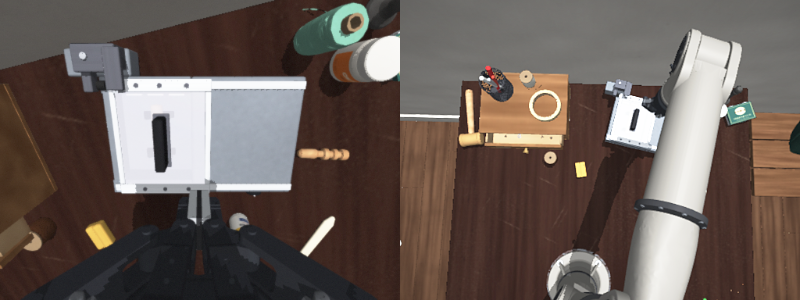

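The window is shut and stays shut with the robot clear. The slicker, bottle, wax and spool look undisturbed. One enhanced crop to check the stick through the plate.

Run:
```python
from h import *
a=cv2.imread("pics/wrist7.png")[95:250,135:285]; 
b=np.clip((a.astype(float)-150)*2.4,0,255).astype(np.uint8)
cv2.imwrite("pics/crop7.png",cv2.resize(np.hstack([a,b]),None,fx=2.6,fy=2.6,interpolation=cv2.INTER_CUBIC))
```

```text
(no output)
```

View pics/crop7.png

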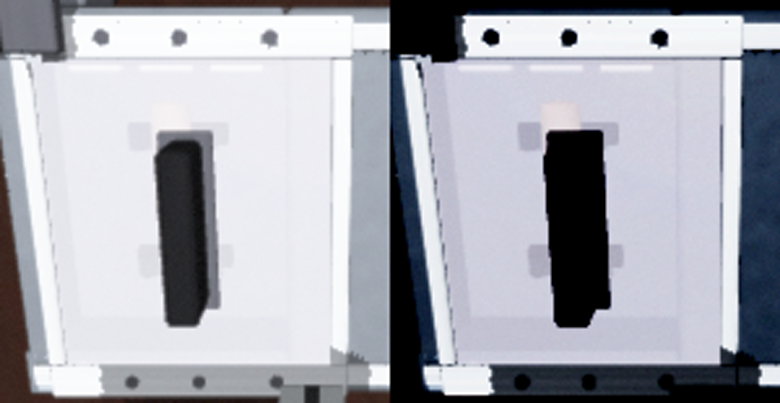

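The stick's far end shows through the plate at (170,105), lying over the far rest, so it is in place. Handing in.

```bash
python3 -c "
from workcell import job
print(job.close_job())"
```

```text
the job is handed in; nothing more can be done
None
```

I laid the plain stick in both V-rests while the window was still open, then slid the window shut by its grip bar until the latch clicked. I handed the job in at about 21 s of the 61 s allowed; no verdict was reported.

- **Stick:** After letting go and before closing, the wrist camera showed it level in both rests, about 2 mm from the centre I had measured and within 1° of their line. After closing, only its far end shows through the plate, lying over the far rest; the grip bar hides the remainder.
- **Window:** The push rose to 11.6 N on the ramp and dropped to about 5.5 N at the click. I pressed on to 15.7 N against the buffer, then backed off. The window was still shut more than a second after release, with the arm clear of everything.
- **Other objects:** The slicker, bottle, spool and beeswax look unmoved in the last pictures. I judged that by eye and did not measure it.
- **Disagreements:** My camera estimates of the grip bar's position differed by about 7 mm, so I found it by touch. Position readings taken right after fast moves were several millimetres off until the arm settled, so I let it settle before lowering the stick.

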